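Clamp the price-display tube with its U-bolt

TASK

The tube that carries the customer display is not yet clamped to its bracket: take the U-bolt out of its stand, put it over the tube from above with one leg on each side, feel for the two bracket holes, and gently push both legs down through them until the bow is fully home on the tube, then let go. Do not force the legs against the bracket or the tube, and leave the tin, the mango and the till roll where they are.

Things in the scene. Friction and masses are not known exactly. Their poses are not given: they have to be found in the camera images.
- ubolt_grip (a point): Centre of the black grip block on top of the loose steel U-bolt (about 160 g), which stands upright, legs down, in the stand. Block: 36 mm along its x, 16 mm along y (pinch across these 16 mm), 42 mm tall, so 21 mm above and below this point. z up. Outside of the bow 17 mm below this point, inside of the bow (it lands on the tube) 26 mm below.
- ubolt_tips (a point): Point midway between the U-bolt's two leg tips, 85 mm below ubolt_grip; same axes, z up. The legs are 9 mm round steel bars with tapered tips, their axes 25 mm to +x and 25 mm to -x of this point, 41 mm clear between them. The legs are alike: either may go in either hole.
- stand: Fixed grey plastic block, 86 x 44 x 36 mm on a 120 x 70 x 4 mm foot, with two 11.5 mm holes 50 mm apart along its x, in which the U-bolt stands with 28 mm of leg. Origin under its centre on the counter, z up. Lift the U-bolt straight up by 40 mm or more to draw it out.
- boom: Fixed frame of the customer display; origin on the counter under the middle of the tube, z up. The aluminium tube, 32 mm thick, runs along its y with its axis 95 mm above the counter, from a 122 mm high black pedestal (inner face at y = -110 mm) to a 150 mm high display head (inner face at y = +125 mm).
- mark (a point): Point on the top of the tube, 111 mm above the counter, midway along the range where the bracket may stand; axes of the boom. With the U-bolt home the inside of its bow rests on the tube, ubolt_grip 26 mm above this point's height and the tips 23 mm below the plate's top. With the tips on the plate beside the holes, ubolt_grip is 49 mm above this height.
- plate (a point): Point under the mark, level with the top of the steel bracket plate (75 mm above the counter), axes of the boom. Plate: 86 mm in x, 90 mm in y, 6 mm thick. Two 12 mm through holes at x = -25 and +25 mm, both at one y that is NOT measured: the bracket stands anywhere from -15 to +15 mm along the tube, stiff on its track. Find the holes by feel, sliding or stepping the tips.
- shoes (a point): Point 15 mm under the plate point. Here each hole has a sprung rubber shoe, fixed to the bracket, that presses on the outer side of the leg: once the tips are about 10 mm below the plate's top, pushing both legs on down takes about 3 to 12 N in all, and the shoes then hold the U-bolt by friction.
- can: Upright food tin with pale ends and a green band, 66 mm across, 100 mm tall, origin at the centre of its underside. To be left alone.
- mango: Round reddish mango, 78 mm across, 72 mm tall, origin at the centre of its underside. To be left alone.
- till_roll: White roll of till paper standing on end, 72 mm across, 58 mm tall, origin at the centre of its underside. To be left alone.

How it is judged:
On the way, in this order (a step that is already met when the one before it is completed fails the run):
1. the U-bolt is lifted out of its stand (height (world z) of ubolt_grip above 0.14 m), for 0.1 s.
2. both legs are in the bracket holes, one on each side of the tube (z of ubolt_grip in the frame of mark below 0.043 m and y of ubolt_grip in the frame of mark between -0.02 and 0.02 m and x of ubolt_grip in the frame of mark between -0.007 and 0.007 m and angle between ubolt_grip's own z axis and vertical below 0.12 rad), for 0.1 s.
At the end, for the whole second after the job is handed in: The U-bolt stands upright (within 7 degrees) over the tube with both legs through the bracket's two holes (grip block within 7 mm of the tube's axis sideways and 20 mm of the mark along it), its bow home on the tube to within 3 mm, and it is released and at rest (z of ubolt_grip in the frame of mark below 0.029 m and y of ubolt_grip in the frame of mark between -0.02 and 0.02 m and x of ubolt_grip in the frame of mark between -0.007 and 0.007 m and angle between ubolt_grip's own z axis and vertical below 0.12 rad and linear speed of ubolt below 0.02 m/s); the robot touches nothing.
It fails at once if the U-bolt is forced against the bracket or the tube with more than 60 N (contact force between ubolt and boom above 60 N).
It fails at once if the tin is disturbed (moved more than 30 mm) (distance of can from where it was at the start of the episode above 0.03 m).
It fails at once if the mango is disturbed (moved more than 30 mm) (distance of mango from where it was at the start of the episode above 0.03 m).
It fails at once if the till roll is disturbed (moved more than 30 mm) (distance of till_roll from where it was at the start of the episode above 0.03 m).
It also fails if it takes over 64 s, if anything falls off the work surface, if the arm or the gripper's body presses on something with over 40 N, if the wrist force passes 120 N, or if a joint passes its speed limit or range.

ROBOT

A 7-joint arm with a two-finger parallel gripper is mounted at the origin on the work surface. World frame = base frame: x ahead of the robot, y to its left, z up, the work surface at z = 0. Lengths are in m, angles in rad, forces in N, time in s.
With the tool pointing down it reaches from about 0.425 to 0.925 m from the base axis. Payload 6.8 kg.
Tool frame: the origin (TCP) lies at the very end of the fingers, on their centre line; the grasp point (between the pads) lies 19 mm behind it; z points along the fingers, y is the line along which they close (so a half turn about z gives the same grasp; the last joint's range is limited). The gripper opens to 85 mm and grips with 20 to 120 N. Pads are 22 mm wide; open, the fingers measure 114 mm over their backs; the gripper's body (76 mm by 85 mm) begins 54 mm behind the grasp point. The pads swing forward as they close: fully open they stand 13 mm farther back than shut.
Start: joints at [-1.452, 0.477, 0.022, 1.555, -0.011, 1.109, -0.083], TCP at [0.152, 0.658, 0.192] pointing down, gripper open.
Joint ranges: [-2.96, 2.96], [-0.34, 2.1], [-1.41, 1.46], [0.24, 2.44], [-1.37, 4.51], [0.17, 1.92], [-2.96, 2.96]. Speed limits (rad/s): [2.39, 2.39, 3.14, 3.14, 3.14, 3.14, 3.14].

INTERFACE

Orientations are given as a unit quaternion [w, x, y, z].
In Python, from station import bot gives the robot as it stands.
- The arm moves only by the tool jog_arm, never from a script. Its argument "motion" is a list of rows, each a list of 7 numbers: the turn, a rotation vector about the tool's x, y, z in rad, then the shift along the tool's x, y, z in mm, then the finger opening in mm, from 0 to 85.4. A call has 1 to 10 rows; each row is the pose to reach, as a shift and turn from the pose commanded when the call began, along the tool's axes at that moment; what a row does not reach only later rows make up. A row lasts 1/8 s, in which the tool goes at most 62.5 mm and 10.7 degrees, less where a joint would pass 70% of its speed; a pose out of reach is approached as far as the arm can. A call with a gripper value outside its range is refused whole. The fingers move at their own pace and stop on an object; "grip_force" is the grip in N (left out, the last holds). Time passes only in rows, so rows that repeat a pose let the fingers close. It gives the time, the measured TCP pose, the force, the opening and the grip force at its end, in the units of the state.
- bot.get_obs(): the state, without advancing time (a new reading comes with each control period).
- bot.read_camera(name): name is "side" or "top" or "wrist"; returns a dict with "pixels" (420x560x3 uint8, red, green, blue), "camera_matrix" (3x3 intrinsics, pixels), "T" (4x4, takes a point from camera to world coordinates); the wrist camera has in their place "tool_from_camera" (4x4, takes a point from camera to tool coordinates, whose origin is the TCP and whose axes are the flange's). Camera axes: x right, y down, z forward; pixel columns grow to the right and rows downward; lengths in m; the calibration is good to about 2 mm. A picture is of the moment at which its call begins: read the wrist's pose just before it. There is no depth.
- bot.hand_in(): hands the job in; it is judged then, once.
Trained networks look in a picture, given as the dict that the camera call returned (one of the last four; its "shot" number tells which), for a name from the list of things; names that differ only in an ending like _2 or _b are one class to them, and where a whole thing is asked for, a point or a joint stands for the part that bears it (a point fixed in the world has none). Each returns a list of dicts, best first, with "score" (0 to 1); they miss things now and then, are a little off and sometimes report something else, mostly with a low value. They report only what shows in the picture. A call takes as long as a camera call.
- bot.spot_in(thing, picture): "xy" ([column, row] in pixels, amid what is visible of it).
- bot.tip_of(thing, picture): "xy" ([column, row] in pixels: a listed point, or the origin of a listed thing).
The state is a dict: "t": time; "q": joint angles; "joint_vel": joint speeds; "joint_torque": joint torques, N m; "eef_pos": TCP position; "tool_rot": TCP orientation; "contact_force": force on the tool from outside, world axes, zero at the start; "torque": the same for the moment, N m; "gripper_width": opening from 0.0 (shut) to 1.0 (fully open); "grasp_force": force on a finger pad.
Only numpy, scipy, OpenCV 4.12 (cv2) and the standard library are available. Lean on these libraries where they do the work, as an engineer would, in place of code of your own. Each camera call takes 0.05 s, during which the arm holds its last target. There are 200 camera calls.

## Working session

There is one attempt and no reset: what is moved stays moved. The work goes in short steps, Python scripts to look and compute and a tool call to move; the robot and the scene stay as the last step left them, time stands still between calls to the robot, and variables do not carry over. Pictures are saved under pics/ and viewed, at most 10 in all, crops included, and the job is handed in when it is done.

Besides the shell and the picture viewer there is one more tool, called after ">>>" as name(argument=value, ...) on one line, values as JSON. jog_arm: Moves the arm, as the interface text tells. Its arguments: {"type":"object","properties":{"motion":{"type":"array"},"grip_force":{"type":"number"}},"required":["motion"]}

```bash
mkdir -p pics; ls
cat > h.py <<'E'
import numpy as np, cv2
from station import bot
from scipy.spatial.transform import Rotation as R
def rot(o): q=o["tool_rot"]; return R.from_quat([q[1],q[2],q[3],q[0]])
def ray(p,xy,T):
    d=np.linalg.inv(p["camera_matrix"])@[xy[0],xy[1],1]; d=T[:3,:3]@d
    return T[:3,3],d/np.linalg.norm(d)
def onz(p,xy,T,z):
    o,d=ray(p,xy,T); return o+d*(z-o[2])/d[2]
def tri(rs):
    A=sum(np.eye(3)-np.outer(d,d) for o,d in rs); b=sum((np.eye(3)-np.outer(d,d))@o for o,d in rs)
    x=np.linalg.solve(A,b); return x,[np.linalg.norm(np.cross(x-o,d)) for o,d in rs]
def wT(o,p):
    T=np.eye(4);T[:3,:3]=rot(o).as_matrix();T[:3,3]=o["eef_pos"]; return T@p["tool_from_camera"]
E
python3 - <<'E'
from h import *
np.set_printoptions(precision=4,suppress=True)
print(bot.get_obs())
P={c:bot.read_camera(c) for c in("side","top")}
cv2.imwrite("pics/a.png",np.hstack([cv2.resize(P[c]["pixels"][:,:,::-1],(400,300)) for c in P]))
for c in P: cv2.imwrite(f"pics/{c}.png",P[c]["pixels"][:,:,::-1])
for n in("ubolt_grip","ubolt_tips","stand","boom","mark","plate","can","mango","till_roll"):
    r=[];
    for c in P:
        t=bot.tip_of(n,P[c])[:2]
        print(n,c,[(np.round(k["xy"],1),round(k["score"],2)) for k in t])
        if t: r.append(ray(P[c],t[0]["xy"],P[c]["T"]))
    if len(r)==2: print("   ",*tri(r))
for c in P: print(P[c]["T"])
E
```

```text
pics
{'t': 0.0, 'q': array([-1.4521,  0.4778,  0.0224,  1.5564, -0.0115,  1.1093, -0.0831]), 'joint_vel': array([ 0.0006,  0.0004, -0.0019, -0.0007,  0.0007,  0.0003, -0.0007]), 'joint_torque': array([  0.0005, -59.6457,   1.6078, -28.1203,   0.0124,   0.0094,
        -0.    ]), 'eef_pos': array([0.1516, 0.6571, 0.191 ]), 'tool_rot': array([-0.    ,  0.1132,  0.9936, -0.0009]), 'contact_force': array([-0.0922, -0.3088, -0.1316]), 'torque': array([ 0.0054,  0.023 , -0.0376]), 'grasp_force': 0.0, 'gripper_width': 1.0029468450899395}
ubolt_grip side [(array([278.3, 180.6]), 0.73)]
ubolt_grip top [(array([357.7, 193.9]), 0.65)]
    [ 0.6016 -0.2188  0.0951] [np.float64(0.0028612416627607344), np.float64(0.002861241662760543)]
ubolt_tips side [(array([275.5, 213. ]), 0.86), (array([274.5, 295.8]), 0.64)]
ubolt_tips top [(array([348.9, 201.4]), 0.59)]
    [ 0.603  -0.2171  0.006 ] [np.float64(0.005811020783610331), np.float64(0.005811020783610147)]
stand side [(array([274.8, 214.4]), 0.76)]
stand top [(array([347.9, 198.6]), 0.81)]
    [ 0.6073 -0.2156  0.0028] [np.float64(0.00296920774183
[... 661 characters left out ...]
an top [(array([262.3, 134.5]), 0.76)]
    [ 0.7545 -0.0141 -0.002 ] [np.float64(0.004424636269411612), np.float64(0.004424636269411596)]
mango side [(array([359.4, 278.1]), 0.97)]
mango top []
till_roll side [(array([240.5, 199.9]), 0.64)]
till_roll top [(array([380.8, 150.8]), 0.66), (array([358.3, 194.1]), 0.31)]
    [ 0.7234 -0.3014 -0.0117] [np.float64(0.0019272932180934021), np.float64(0.0019272932180934772)]
[[-0.9838 -0.1079  0.1433  0.4545]
 [-0.1775  0.4705 -0.8644  0.6917]
 [ 0.0258 -0.8758 -0.482   0.5185]
 [ 0.      0.      0.      1.    ]]
[[ 0.0053 -0.9882  0.153   0.4414]
 [-0.9996 -0.0095 -0.0266 -0.0326]
 [ 0.0278 -0.1528 -0.9879  0.9487]
 [ 0.      0.      0.      1.    ]]
```

```bash
python3 -c "
import cv2,numpy as np
a=cv2.imread('pics/top.png');b=cv2.imread('pics/side.png')
cv2.imwrite('pics/top2.png',cv2.resize(a[90:330,110:430],(800,600),interpolation=cv2.INTER_CUBIC))
cv2.imwrite('pics/side2.png',cv2.resize(b[120:390,120:480],(800,600),interpolation=cv2.INTER_CUBIC))"
```

```text
(no output)
```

View pics/top2.png

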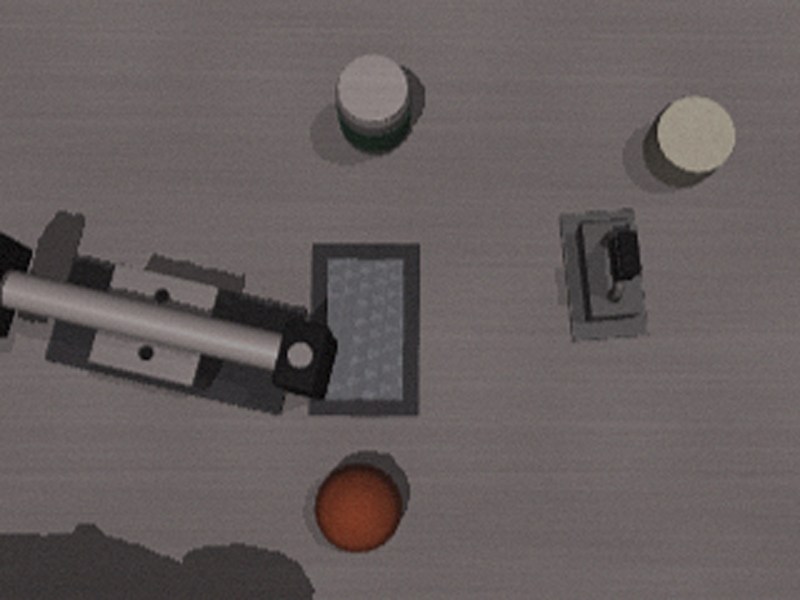

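View pics/side2.png

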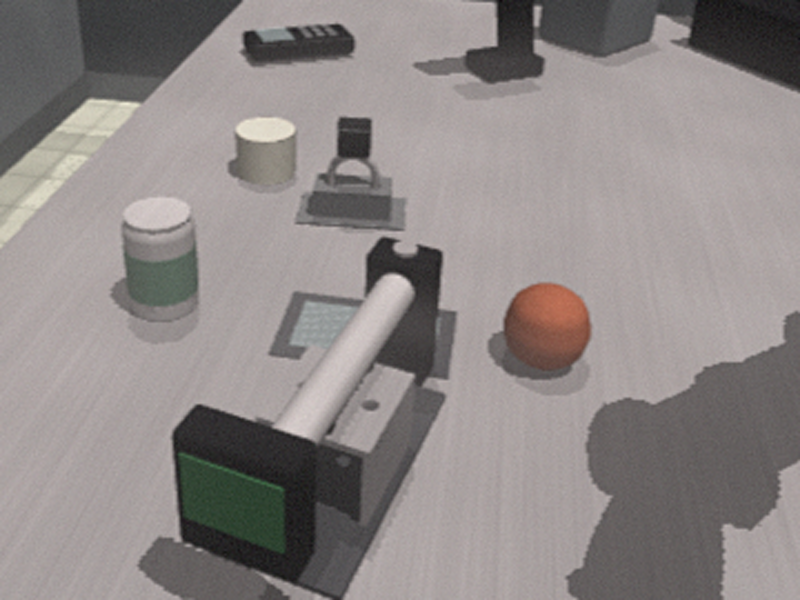

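The top view shows the tin, till roll and mango all clear of the route. The stand has the U-bolt in it, with its long axis nearly along the image rows. Both bracket holes are visible, at crop (162,296) and (146,352).

Run:
```python
from h import *
np.set_printoptions(precision=4,suppress=True)
p=bot.read_camera("top");T=p["T"]
f=lambda x,y,z: onz(p,(110+x*.4,90+y*.4),T,z)
h1=f(162,296,.075);h2=f(146,352,.075);print("holes",h1,h2,h1-h2,np.linalg.norm(h1-h2),(h1+h2)/2, "ang",np.degrees(np.arctan2(*(h1-h2)[[1,0]])))
for n,a,b,z in(("footL",(560,215),(572,340),.004),("footR",(632,210),(646,332),.004),("blkL",(582,222),(588,318),.04),("plateR",(217,285),(194,386),.075),("tubetop",(10,272),(282,335),.1),("tubebot",(5,306),(276,368),.1)):
    A,B=f(*a,z),f(*b,z);d=A-B;print(n,A,B,np.linalg.norm(d),np.degrees(np.arctan2(d[1],d[0])))
print("mango",f(358,508,.036))
o=bot.get_obs();print(o["eef_pos"],rot(o).as_matrix())
s=bot.read_camera("side");print("side hole",onz(s,(287,302.2),s["T"],.075))
```

```text
holes [0.567  0.1695 0.075 ] [0.519  0.1808 0.075 ] [ 0.0479 -0.0113  0.    ] 0.04925673902655904 [0.543  0.1751 0.075 ] ang -13.27618960328765
footL [ 0.6579 -0.1837  0.004 ] [ 0.5395 -0.1931  0.004 ] 0.11870499259136402 4.553701148823319
footR [ 0.6635 -0.2521  0.004 ] [ 0.5475 -0.2623  0.004 ] 0.1163808661783687 4.994980046297676
blkL [ 0.6433 -0.1979  0.04  ] [ 0.5557 -0.2017  0.04  ] 0.08776885391540566 2.491991321172115
plateR [0.5769 0.1232 0.075 ] [0.4907 0.1393 0.075 ] 0.08774800082735743 -10.601651783414592
tubetop [0.5823 0.2895 0.1   ] [0.5317 0.0638 0.1   ] 0.23135352421715977 77.38321270204735
tubebot [0.5539 0.2917 0.1   ] [0.5045 0.068  0.1   ] 0.22915189803482922 77.55042993456783
mango [0.3883 0.0013 0.036 ]
[0.1518 0.6577 0.192 ] [[-0.9744  0.2249 -0.    ]
 [ 0.2249  0.9744  0.    ]
 [ 0.      0.     -1.    ]]
side hole [0.5183 0.1847 0.075 ]
```

>>> jog_arm(motion=[[0, 0, 0, -160, -95, -70, 85], [0, 0, 0, -319, -191, -70, 85], [0, 0, 0, -319, -191, -70, 85], [0, 0, 0, -319, -191, -70, 85], [0, 0, 0, -319, -191, -70, 85], [0, 0, 0, -319, -191, -70, 85], [0, 0, 0, -319, -191, -70, 85]])

```text
t: 1.98
eef_pos: [0.4246, 0.3952, 0.2633]
tool_rot: [0.002, 0.118, 0.993, 0.0]
contact_force: [0.1, 0.3, 0.5]
gripper_width: 1.0
grasp_force: 0.0
```

>>> jog_arm(motion=[[0, 0, -0.305, -295, -480, 0, 85], [0, 0, -0.305, -295, -480, 0, 85], [0, 0, -0.305, -295, -480, 0, 85], [0, 0, -0.305, -295, -480, 0, 85], [0, 0, -0.305, -295, -480, 0, 85], [0, 0, -0.305, -295, -480, 0, 85], [0, 0, -0.305, -295, -480, 0, 85], [0, 0, -0.305, -295, -480, 0, 85], [0, 0, -0.305, -295, -480, 0, 85], [0, 0, -0.305, -295, -480, 0, 85]])

```text
t: 3.22
eef_pos: [0.5993, -0.1396, 0.2618]
tool_rot: [-0.0, -0.035, 0.999, -0.001]
contact_force: [-0.6, 0.0, -0.4]
gripper_width: 0.996
grasp_force: 0.0
```

```bash
cat > look.py <<'E'
from h import *
import sys
np.set_printoptions(precision=4,suppress=True)
rs={}
o=bot.get_obs();p=bot.read_camera("wrist");Tw=wT(o,p)
cv2.imwrite(f"pics/{sys.argv[1]}.png",p["pixels"][:,:,::-1])
P={"wrist":(p,Tw)}
for c in("side","top"):
    q=bot.read_camera(c);P[c]=(q,q["T"])
for n in sys.argv[2:]:
    rs=[]
    for c,(q,T) in P.items():
        t=bot.tip_of(n,q)
        if t and t[0]["score"]>.4: rs.append(ray(q,t[0]["xy"],T));print(n,c,np.round(t[0]["xy"],1),round(t[0]["score"],2))
    if len(rs)>1: print(n,*tri(rs))
print(o["eef_pos"],o["tool_rot"],o["contact_force"]);print(p["tool_from_camera"])
E
python3 look.py w1 ubolt_grip stand
```

```text
ubolt_grip wrist [204.  183.9] 0.65
ubolt_grip side [280.7 182.2] 0.64
ubolt_grip [ 0.6036 -0.227   0.0887] [np.float64(0.0038321820444520227), np.float64(0.0038321820444518232)]
stand wrist [219.3 165. ] 0.81
stand side [277.2 216.6] 0.76
stand [ 0.6039 -0.2284 -0.01  ] [np.float64(0.0021908486254759788), np.float64(0.0021908486254759232)]
[ 0.5993 -0.1396  0.2618] [-0.0001 -0.0354  0.9994 -0.0014] [-0.6449  0.0243 -0.3705]
[[-0.0002 -0.9556 -0.2945  0.0742]
 [ 1.     -0.     -0.0008 -0.0003]
 [ 0.0007 -0.2945  0.9556 -0.1815]
 [ 0.      0.      0.      1.    ]]
```

View pics/w1.png

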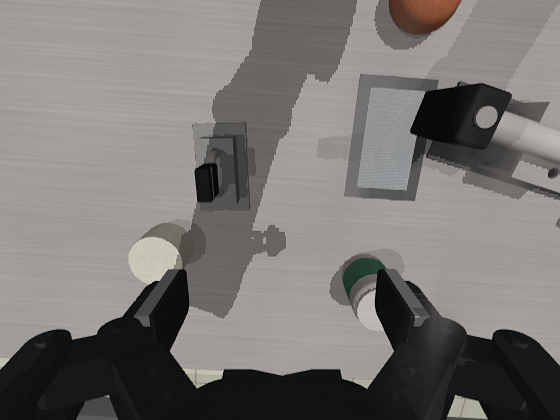

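The wrist view shows the grip block near (205,183), the stand foot at about (193..250,122..210), and the till roll close by at (157,258).

Run:
```python
from h import *
np.set_printoptions(precision=4,suppress=True)
o=bot.get_obs();p=bot.read_camera("wrist");T=wT(o,p)
f=lambda x,y,z: onz(p,(x,y),T,z)
c=[f(*a,.004) for a in((193,124),(246,122),(250,209),(196,210))];print("foot",*c,np.mean(c,0))
for a,b in((c[0],c[3]),(c[1],c[2])): d=b-a;print(np.linalg.norm(d),np.degrees(np.arctan2(d[1],d[0])))
a=[f(205,183,z) for z in(.093,.097,.101)];print("grip",*a)
im=p["pixels"][100:230,170:280].astype(np.uint8)
g=cv2.cvtColor(im,cv2.COLOR_RGB2GRAY);m=(g<32).astype(np.uint8)
n,l,s,ce=cv2.connectedComponentsWithStats(m);k=1+np.argmax(s[1:,4]);print(s[k],ce[k]+[170,100])
print(cv2.minAreaRect(np.argwhere(l==k)[:,::-1].astype(np.float32)))
cv2.imwrite("pics/c1.png",cv2.resize(im[:,:,::-1],None,fx=4.5,fy=4.5,interpolation=cv2.INTER_CUBIC))
```

```text
foot [ 0.5488 -0.254   0.004 ] [ 0.5407 -0.1847  0.004 ] [ 0.6593 -0.1734  0.004 ] [ 0.6669 -0.2499  0.004 ] [ 0.6039 -0.2155  0.004 ]
0.1181071462777948 2.017792989005655
0.11904724616016278 5.450391026740951
grip [ 0.6061 -0.2176  0.093 ] [ 0.6052 -0.2167  0.097 ] [ 0.6043 -0.2158  0.101 ]
[ 18  62  25  39 745] [199.545  181.1235]
((29.879405975341797, 81.4323501586914), (37.50458908081055, 22.855558395385742), 85.60128784179688)
```

View pics/c1.png

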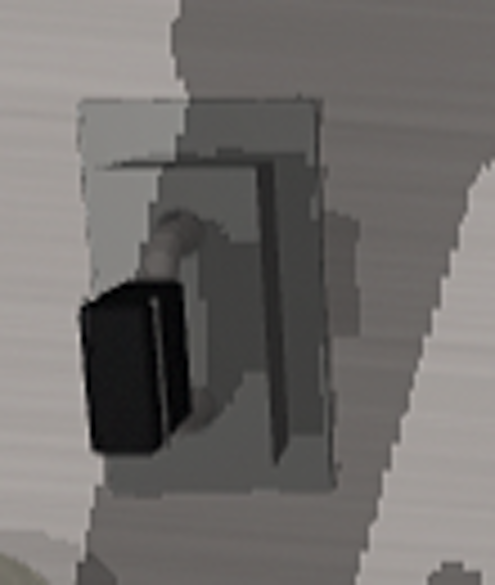

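The crop shows the block's top face with corners at about (83,308), (153,297), (163,440) and (93,452), and the block standing square in the stand.

Run:
```python
from h import *
np.set_printoptions(precision=4,suppress=True)
o=bot.get_obs();p=bot.read_camera("wrist");T=wT(o,p)
f=lambda x,y,z: onz(p,(170+x/4.5,100+y/4.5),T,z)
c=[f(*a,.118) for a in((83,306),(153,297),(163,445),(93,454))];print(*c,np.mean(c,0))
for a,b in((0,3),(1,2),(0,1)): d=c[b]-c[a];print(np.linalg.norm(d),np.degrees(np.arctan2(d[1],d[0])))
e=[f(*a,.04) for a in((262,163),(278,462))];d=e[1]-e[0];print(np.linalg.norm(d),np.degrees(np.arctan2(d[1],d[0])))
```

```text
[ 0.5861 -0.2292  0.118 ] [ 0.5829 -0.2135  0.118 ] [ 0.6171 -0.2109  0.118 ] [ 0.6206 -0.2271  0.118 ] [ 0.6017 -0.2202  0.118 ]
0.03447883619176873 3.537870001164983
0.034345076820646935 4.358228916223276
0.016022340024856495 101.82717759035948
0.08402412584269614 4.904528471285454
```

>>> jog_arm(motion=[[0, 0, -0.008, 3, -79, 40, 50], [0, 0, -0.008, 3, -79, 90, 50], [0, 0, -0.008, 3, -79, 130, 50], [0, 0, -0.008, 3, -79, 160, 50], [0, 0, -0.008, 3, -79, 180, 50], [0, 0, -0.008, 3, -79, 180, 50], [0, 0, -0.008, 3, -79, 180, 50]])

```text
t: 4.65
eef_pos: [0.6034, -0.2135, 0.0834]
tool_rot: [0.001, -0.043, 0.999, -0.0]
contact_force: [0.8, 0.3, 0.4]
gripper_width: 0.59
grasp_force: 0.0
```

```bash
python3 look.py w2 ubolt_grip
```

```text
ubolt_grip wrist [271.5 200.5] 0.72
ubolt_grip top [360.6 192.9] 0.51
ubolt_grip [ 0.5947 -0.2264  0.0674] [np.float64(0.012125073321712346), np.float64(0.012125073321712454)]
[ 0.6034 -0.2135  0.0834] [ 0.001  -0.0431  0.9991 -0.0003] [0.8074 0.3333 0.4105]
[[-0.0002 -0.9556 -0.2945  0.0742]
 [ 1.     -0.     -0.0008 -0.0003]
 [ 0.0007 -0.2945  0.9556 -0.1815]
 [ 0.      0.      0.      1.    ]]
```

View pics/w2.png

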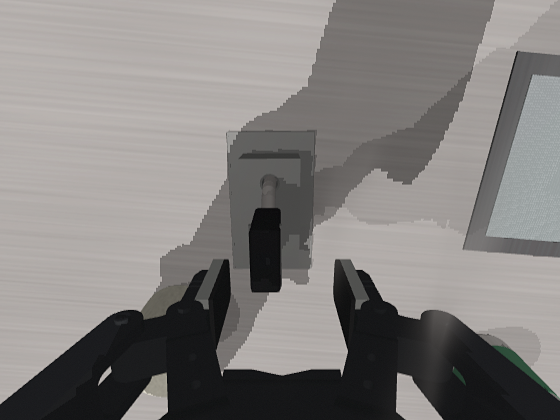

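The block's top face is at about (250..281, 232..291), left of the finger centre line near column 282.

```bash
python3 - <<'E'
from h import *
np.set_printoptions(precision=4,suppress=True)
o=bot.get_obs();p=bot.read_camera("wrist");T=wT(o,p)
print(o["eef_pos"])
c=[onz(p,a,T,.118) for a in((249,232),(279,232),(281,290),(251,291))];print(*c,np.mean(c,0))
print("tool",rot(o).inv().apply(np.mean(c,0)-o["eef_pos"]))
E
python3 - <<'E'
import cv2
a=cv2.imread('pics/w2.png')[190:310,220:310]
cv2.imwrite('pics/c2.png',cv2.resize(a,None,fx=5,fy=5,interpolation=cv2.INTER_CUBIC))
E
```

```text
[ 0.6028 -0.2132  0.0827]
[ 0.585  -0.2309  0.118 ] [ 0.5838 -0.2165  0.118 ] [ 0.6153 -0.2128  0.118 ] [ 0.6172 -0.2281  0.118 ] [ 0.6003 -0.2221  0.118 ]
tool [ 0.0032 -0.0086 -0.0353]
```

View pics/c2.png

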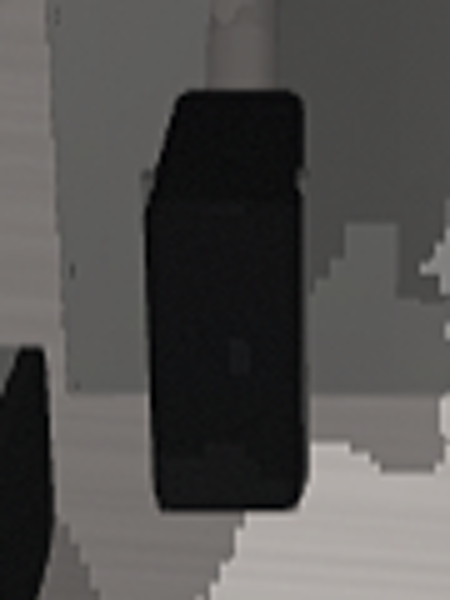

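>>> jog_arm(motion=[[0, 0, 0.01, 2, -8, 0, 50], [0, 0, 0.01, 2, -8, 0, 30], [0, 0, 0.01, 2, -8, 0, 24]])

```text
t: 5.38
eef_pos: [0.6009, -0.2215, 0.0819]
tool_rot: [-0.0, -0.038, 0.999, 0.0]
contact_force: [-0.2, -0.2, -0.5]
gripper_width: 0.276
grasp_force: 0.0
```

Run:
```python
from h import *
o=bot.get_obs();p=bot.read_camera("wrist");print(o["eef_pos"],o["tool_rot"],o["contact_force"],o["gripper_width"])
cv2.imwrite("pics/w3.png",cv2.resize(p["pixels"][190:380,180:380,::-1],None,fx=3,fy=3))
```

```text
[ 0.60094088 -0.22153921  0.08193722] [-3.97176325e-05 -3.78492323e-02  9.99283460e-01  6.78508113e-06] [-0.20215224 -0.20410852 -0.5207656 ] 0.2759546746358604
```

View pics/w3.png

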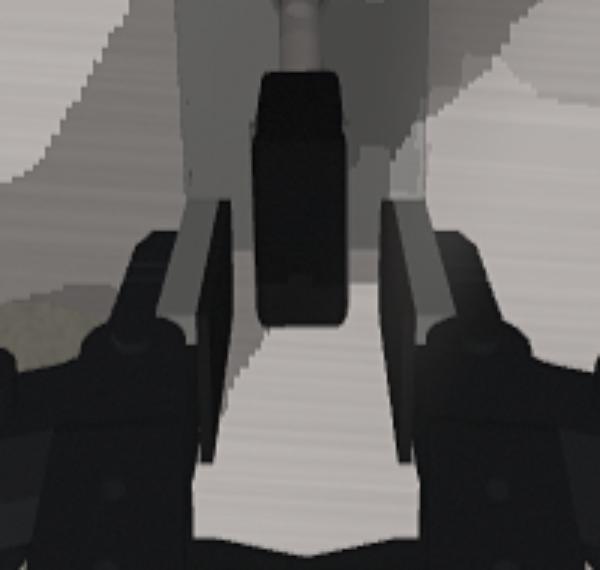

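Block (centre column 302) sits between the pads (centre about 306), so I'm closing on it.

>>> jog_arm(motion=[[0, 0, 0, 1, -0.5, 0, 16], [0, 0, 0, 1, -0.5, 0, 8], [0, 0, 0, 1, -0.5, 0, 8], [0, 0, 0, 1, -0.5, 0, 8], [0, 0, 0, 1, -0.5, 0, 8]], grip_force=45)

```text
t: 6.05
eef_pos: [0.6001, -0.2219, 0.082]
tool_rot: [-0.0, -0.038, 0.999, 0.0]
contact_force: [0.0, 0.9, -0.2]
gripper_width: 0.092
grasp_force: 0.0
```

Run:
```python
from h import *
o=bot.get_obs();p=bot.read_camera("wrist");print(o["eef_pos"],o["grasp_force"],o["contact_force"],o["gripper_width"])
s=bot.read_camera("side")
a=cv2.resize(p["pixels"][190:390,180:380,::-1],(400,400));b=cv2.resize(s["pixels"][130:230,230:330,::-1],(400,400),interpolation=cv2.INTER_CUBIC)
cv2.imwrite("pics/w4.png",np.hstack([a,b]))
```

```text
[ 0.60006689 -0.22185369  0.0819648 ] 0.0 [ 0.01068445  0.91954552 -0.16837433] 0.09231259945400844
```

View pics/w4.png

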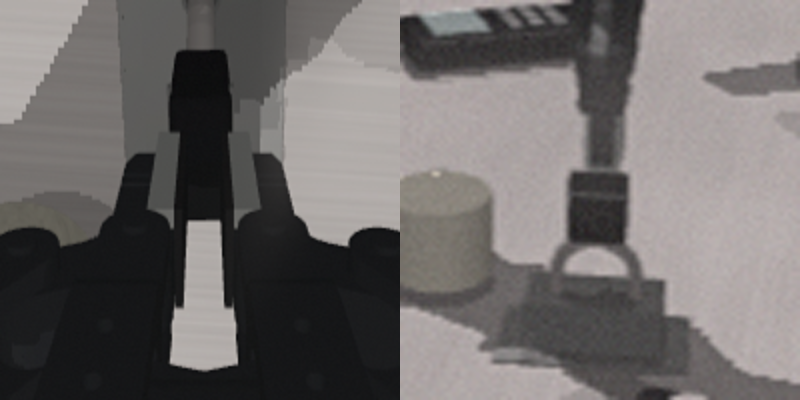

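The side view shows the closed fingers above the block and not around it, so the heights disagree. I'm checking the scales.

Run:
```python
from h import *
np.set_printoptions(precision=4,suppress=True)
o=bot.get_obs();p=bot.read_camera("wrist");T=wT(o,p);s=bot.read_camera("side");t=bot.read_camera("top")
print(p["camera_matrix"],T[:3,3])
def pr(q,T,X):
    c=np.linalg.inv(T)@np.r_[X,1];u=q["camera_matrix"]@c[:3]/c[2];return u[:2],c[2]
for n,q,TT in(("w",p,T),("s",s,s["T"]),("t",t,t["T"])): print(n,"tcp",pr(q,TT,o["eef_pos"]),"block",[pr(q,TT,[.6015,-.22,z]) for z in(.076,.118)])
# block in side view: crop x568-628,y170-245 of 4x at (230,130)
for y in(172,192,243): print("side z at y=-.22:",[ (lambda O,d:(O+d*((-.22+.0-O[1])/d[1])))(*ray(s,(230+598/4,130+y/4),s["T"]))])
```

```text
[[323.019    0.     281.4854]
 [  0.     323.019  212.1645]
 [  0.       0.       1.    ]] [ 0.5261 -0.2278  0.2635]
w tcp (array([282.2269, 241.0819]), np.float64(0.19533940453631704)) block [(array([285.0199, 239.7894]), np.float64(0.2015233148450869)), (array([285.838 , 271.4163]), np.float64(0.1613858865086653))]
s tcp (array([280.1571, 185.319 ]), np.float64(1.0209721411260304)) block [(array([279.37  , 187.8075]), np.float64(1.0224501172049294)), (array([279.8725, 171.9135]), np.float64(1.002204518320791))]
t tcp (array([357.7201, 194.3977]), np.float64(0.8854828580961485)) block [(array([356.2596, 194.2255]), np.float64(0.8915665600475018)), (array([360.5159, 190.6001]), np.float64(0.8500761383469568))]
side z at y=-.22: [array([ 0.3711, -0.22  ,  0.1389])]
side z at y=-.22: [array([ 0.3694, -0.22  ,  0.1266])]
side z at y=-.22: [array([ 0.3649, -0.22  ,  0.0946])]
```

The reported TCP should lie at the block's lower half. However, the pad gaps in the wrist images (24 mm spanning 50 px, f = 323) and the side view both put the real fingertips about 40 mm behind the reported TCP, above the block. I'm trusting the images: reopen, go 40 mm lower, and check.

>>> jog_arm(motion=[[0, 0, 0, 0, 0, 0, 45], [0, 0, 0, 0, 0, 0, 45], [0, 0, 0, 0, 0, 0, 45], [0, 0, 0, 0, 0, 0, 45], [0, 0, 0, 0, 0, 10, 45], [0, 0, 0, 0, 0, 20, 45], [0, 0, 0, 0, 0, 20, 45]])

```text
t: 7.18
eef_pos: [0.599, -0.2215, 0.0605]
tool_rot: [-0.001, -0.038, 0.999, 0.0]
contact_force: [-0.5, -0.4, 0.5]
gripper_width: 0.526
grasp_force: 0.0
```

Run:
```python
from h import *
o=bot.get_obs();p=bot.read_camera("wrist");print(o["eef_pos"],o["grasp_force"],o["contact_force"],o["gripper_width"])
s=bot.read_camera("side")
a=cv2.resize(p["pixels"][190:390,180:380,::-1],(400,400));b=cv2.resize(s["pixels"][130:230,230:330,::-1],(400,400),interpolation=cv2.INTER_CUBIC)
cv2.imwrite("pics/w5.png",np.hstack([a,b]))
```

```text
[ 0.59901022 -0.22146752  0.06048629] 0.0 [-0.49382424 -0.36079145  0.51561298] 0.5263838428531536
```

View pics/w5.png

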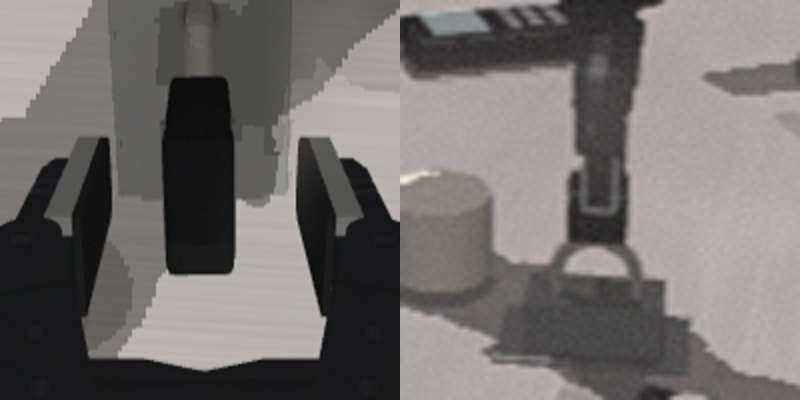

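Now the near finger overlaps the block in the side view (tips near row 213, block face 192–243). That confirms the tips are about 40 mm short of the reported TCP. I'm going 15 mm lower and closing.

>>> jog_arm(motion=[[0, 0, 0, -1, -1, 8, 45], [0, 0, 0, -1, -1, 15, 45], [0, 0, 0, -1, -1, 15, 25], [0, 0, 0, -1, -1, 15, 8], [0, 0, 0, -1, -1, 15, 8], [0, 0, 0, -1, -1, 15, 8], [0, 0, 0, -1, -1, 15, 8], [0, 0, 0, -1, -1, 15, 8]], grip_force=50)

```text
t: 8.28
eef_pos: [0.6011, -0.2228, 0.047]
tool_rot: [-0.0, -0.038, 0.999, 0.0]
contact_force: [0.7, 0.2, -2.3]
gripper_width: 0.18
grasp_force: 50.6
```

Gripped: 15.4 mm opening, 50 N. Next is the lift.

>>> jog_arm(motion=[[0, 0, 0, 0, 0, -15, 8], [0, 0, 0, 0, 0, -40, 8], [0, 0, 0, 0, 0, -80, 8], [0, 0, 0, 0, 0, -120, 8], [0, 0, 0, 0, 0, -145, 8], [0, 0, 0, 0, 0, -145, 8], [0, 0, 0, 0, 0, -145, 8]])

```text
t: 9.15
eef_pos: [0.6005, -0.2224, 0.1912]
tool_rot: [-0.001, -0.038, 0.999, 0.0]
contact_force: [-0.0, -0.5, -2.0]
gripper_width: 0.176
grasp_force: 50.7
```

>>> jog_arm(motion=[[0, 0, 0, 5, 60, 0, 8], [0, 0, 0.1, 10, 120, 0, 8], [0, 0, 0.2, 15, 180, 0, 8], [0, 0, 0.297, 20, 240, 0, 8], [0, 0, 0.297, 24, 300, 0, 8], [0, 0, 0.297, 28, 350, 0, 8], [0, 0, 0.297, 28, 385, 0, 8], [0, 0, 0.297, 28, 401, 0, 8], [0, 0, 0.297, 28, 401, 0, 8], [0, 0, 0.297, 28, 401, 0, 8]])

```text
t: 10.4
eef_pos: [0.543, 0.1725, 0.1917]
tool_rot: [-0.0, 0.112, 0.994, -0.001]
contact_force: [-0.1, -0.6, -2.5]
gripper_width: 0.176
grasp_force: 50.7
```

```bash
python3 look.py w6 ubolt_grip ubolt_tips mark plate
python3 - <<'E'
import sys; sys.path.insert(0,'.')
from h import *
p=cv2.imread('pics/w6.png');s=bot.read_camera("side")["pixels"][:,:,::-1]
cv2.imwrite('pics/w6b.png',np.hstack([cv2.resize(p[100:400,130:430],(400,400)),cv2.resize(s[180:340,190:350],(400,400),interpolation=cv2.INTER_CUBIC)]))
E
```

```text
ubolt_grip wrist [278.5 287.2] 0.56
ubolt_grip side [272.7 206.5] 0.79
ubolt_grip top [148.4 208.1] 0.67
ubolt_grip [0.5453 0.174  0.2389] [np.float64(0.003909427420715606), np.float64(0.0021356800212097063), np.float64(0.0033623920559684296)]
ubolt_tips side [271.9 255.8] 0.65
mark side [274.8 275.7] 0.95
mark top [169.3 214.1] 0.58
mark [0.5455 0.1708 0.1132] [np.float64(0.004156927225202225), np.float64(0.004156927225202363)]
plate wrist [280.4 196.6] 0.6
plate side [273.  296.9] 0.76
plate top [172.7 220.1] 0.96
plate [0.5435 0.1722 0.0721] [np.float64(0.0026685034688262005), np.float64(0.0010566885609643937), np.float64(0.0018362821442279797)]
[0.543  0.1725 0.1917] [-0.0001  0.1116  0.9938 -0.0007] [-0.1165 -0.65   -2.4612]
[[-0.0002 -0.9556 -0.2948  0.0742]
 [ 1.      0.     -0.0009  0.    ]
 [ 0.0009 -0.2948  0.9556 -0.1815]
 [ 0.      0.      0.      1.    ]]
```

View pics/w6b.png

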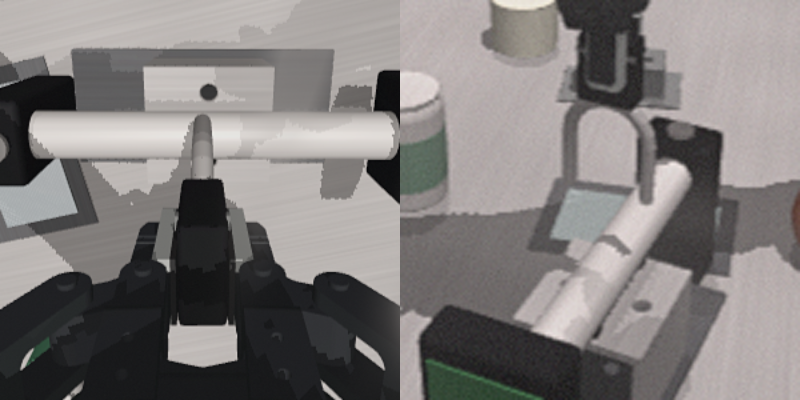

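The wrist view shows the far-side hole at crop (208,92), which is native (286,169), and the tube level across the image. The U-bolt is centred over the tube, and its leg plane is at native column 281.5. I've used all my views, so the rest is numeric.

```bash
cat > hole.py <<'E'
from h import *
np.set_printoptions(precision=4,suppress=True)
o=bot.get_obs();p=bot.read_camera("wrist");T=wT(o,p)
g=cv2.cvtColor(p["pixels"],cv2.COLOR_RGB2GRAY)
r=g[155:185,268:304];m=(r<95).astype(np.uint8)
n,l,s,ce=cv2.connectedComponentsWithStats(m)
for k in range(1,n):
    if 15<s[k,4]<300:
        xy=ce[k]+[268,155];X=onz(p,xy,T,.075);print(s[k],xy,X,"tool mm",1e3*rot(o).inv().apply(X-o["eef_pos"]))
# tube edges: brightness along columns -> angle
tb=[]
for c in list(range(170,255,5))+list(range(310,400,5)):
    d=np.diff(cv2.GaussianBlur(g,(5,5),0)[175:230,c].astype(int)); tb.append((c,175+np.argmax(d),175+np.argmin(d)))
tb=np.array(tb)
for k in(1,2):
    med=np.median(tb[:,k]);ok=abs(tb[:,k]-med)<6;f=np.polyfit(tb[ok,0],tb[ok,k],1)
    A,B=[onz(p,(c,np.polyval(f,c)),T,.1) for c in(180,390)]
    print("edge",ok.sum(),f,1e3*rot(o).inv().apply(A-o["eef_pos"]),1e3*rot(o).inv().apply(B-o["eef_pos"]))
print(o["eef_pos"],o["tool_rot"])
t=bot.read_camera("top");print("top-hole tool",[1e3*rot(o).inv().apply(X-o["eef_pos"]) for X in(np.array([.567,.1695,.075]),np.array([.519,.1808,.075]))])
E
python3 hole.py
```

```text
[ 10   9  12  12 116] [283.4655 169.5948] [0.5201 0.1817 0.075 ] tool mm [ 23.5265   1.5974 116.9818]
edge 23 [  0.0062 219.2007] [-17.7829 -90.887   91.9793] [-18.9972  96.7673  91.9814]
edge 32 [  0.0017 217.3342] [-15.2681 -90.6534  91.9794] [-15.5914  96.4311  91.9815]
[0.5427 0.175  0.192 ] [-0.      0.1101  0.9939  0.    ]
top-hole tool [array([-24.9403,  -0.0203, 116.9801]), array([ 24.3692,   0.4978, 116.9818])]
```

>>> jog_arm(motion=[[0, 0, 0, -0.5, 0.8, 20, 8], [0, 0, 0, -0.5, 0.8, 40, 8], [0, 0, 0, -0.5, 0.8, 52, 8], [0, 0, 0, -0.5, 0.8, 60, 8], [0, 0, 0, -0.5, 0.8, 66, 8], [0, 0, 0, -0.5, 0.8, 68, 8], [0, 0, 0, -0.5, 0.8, 68, 8], [0, 0, 0, -0.5, 0.8, 68, 8]])

```text
t: 12.3
eef_pos: [0.5436, 0.1757, 0.1244]
tool_rot: [0.0, 0.11, 0.994, 0.0]
contact_force: [0.2, -1.1, -1.4]
gripper_width: 0.181
grasp_force: 50.8
```

```bash
python3 look.py w7 ubolt_grip ubolt_tips mark plate|head -14; python3 -c "
from h import *
print(bot.get_obs()['contact_force'],bot.get_obs()['torque'])"
```

```text
ubolt_grip wrist [282.  283.3] 0.7
ubolt_grip side [271.2 251.5] 0.81
ubolt_grip top [159.8 213.9] 0.61
ubolt_grip [0.5464 0.1763 0.1636] [np.float64(0.00360040503891019), np.float64(0.0018646930944466883), np.float64(0.0030965118590743266)]
ubolt_tips side [270.6 288.9] 0.73
ubolt_tips top [169. 220.] 0.59
ubolt_tips [0.5433 0.1771 0.0905] [np.float64(0.0030852458301417274), np.float64(0.0030852458301417526)]
mark wrist [276.6 237.5] 0.71
mark side [273.5 277.3] 0.65
mark top [168.9 215.5] 0.63
mark [0.5453 0.1721 0.1109] [np.float64(0.000652024577954954), np.float64(0.0022924752987990077), np.float64(0.0017525960946095723)]
plate wrist [280.1 217. ] 0.97
plate side [275.1 295.3] 0.95
plate top [172. 221.] 0.75
[-0.10101077 -0.11477906 -1.97632474] [ 0.01044185 -0.00130363  0.01483808]
```

>>> jog_arm(motion=[[0, 0, 0, 0, 0, 3, 8], [0, 0, 0, 0, 0, 6, 8], [0, 0, 0, 0, 0, 6, 8]])

```text
t: 13.42
eef_pos: [0.5431, 0.1755, 0.1176]
tool_rot: [-0.0, 0.11, 0.994, -0.0]
contact_force: [-0.1, -0.5, -2.1]
gripper_width: 0.175
grasp_force: 50.8
```

>>> jog_arm(motion=[[0, 0, 0, 0, 0, 2, 8], [0, 0, 0, 0, 0, 3, 8], [0, 0, 0, 0, 0, 3, 8]])

```text
t: 13.8
eef_pos: [0.5433, 0.1756, 0.1149]
tool_rot: [-0.0, 0.11, 0.994, -0.0]
contact_force: [0.6, -0.0, -1.7]
gripper_width: 0.18
grasp_force: 50.8
```

>>> jog_arm(motion=[[0, 0, 0, 0, 0, 1, 8], [0, 0, 0, 0, 0, 2, 8], [0, 0, 0, 0, 0, 2, 8]])

```text
t: 14.18
eef_pos: [0.5433, 0.1756, 0.1129]
tool_rot: [-0.0, 0.11, 0.994, -0.0]
contact_force: [-0.4, -0.9, -2.3]
gripper_width: 0.183
grasp_force: 50.7
```

>>> jog_arm(motion=[[0, 0, 0, 0, 0, 1, 8], [0, 0, 0, 0, 0, 2, 8], [0, 0, 0, 0, 0, 2, 8]])

```text
t: 14.55
eef_pos: [0.5433, 0.1756, 0.1109]
tool_rot: [-0.0, 0.11, 0.994, -0.0]
contact_force: [-0.8, 0.2, -2.3]
gripper_width: 0.177
grasp_force: 50.7
```

>>> jog_arm(motion=[[0, 0, 0, 0, 0, 1, 8], [0, 0, 0, 0, 0, 2, 8], [0, 0, 0, 0, 0, 2, 8]])

```text
t: 14.92
eef_pos: [0.5433, 0.1755, 0.1089]
tool_rot: [-0.0, 0.11, 0.994, -0.0]
contact_force: [-0.1, 0.2, -1.6]
gripper_width: 0.174
grasp_force: 50.7
```

>>> jog_arm(motion=[[0, 0, 0, 0, 0, 1, 8], [0, 0, 0, 0, 0, 2, 8], [0, 0, 0, 0, 0, 2, 8]])

```text
t: 15.3
eef_pos: [0.5433, 0.1755, 0.1069]
tool_rot: [-0.0, 0.11, 0.994, -0.0]
contact_force: [0.1, 0.3, -2.6]
gripper_width: 0.179
grasp_force: 50.7
```

>>> jog_arm(motion=[[0, 0, 0, 0, 0, 1, 8], [0, 0, 0, 0, 0, 2, 8], [0, 0, 0, 0, 0, 2, 8]])

```text
t: 15.68
eef_pos: [0.5433, 0.1755, 0.1049]
tool_rot: [-0.0, 0.11, 0.994, -0.0]
contact_force: [-1.1, 1.0, -1.7]
gripper_width: 0.181
grasp_force: 50.7
```

>>> jog_arm(motion=[[0, 0, 0, 0, 0, 1, 8], [0, 0, 0, 0, 0, 2, 8], [0, 0, 0, 0, 0, 3, 8], [0, 0, 0, 0, 0, 3, 8]])

```text
t: 16.18
eef_pos: [0.5434, 0.1757, 0.1022]
tool_rot: [-0.0, 0.11, 0.994, 0.0]
contact_force: [-0.7, -0.1, 0.7]
gripper_width: 0.181
grasp_force: 51.2
```

>>> jog_arm(motion=[[0, 0, 0, 0, 0, 1, 8], [0, 0, 0, 0, 0, 2, 8], [0, 0, 0, 0, 0, 3, 8], [0, 0, 0, 0, 0, 3, 8]])

```text
t: 16.68
eef_pos: [0.543, 0.1758, 0.0986]
tool_rot: [-0.0, 0.11, 0.994, -0.0]
contact_force: [-1.3, 1.9, -1.7]
gripper_width: 0.175
grasp_force: 50.7
```

>>> jog_arm(motion=[[0, 0, 0, 0, 0, 1, 8], [0, 0, 0, 0, 0, 2, 8], [0, 0, 0, 0, 0, 3, 8], [0, 0, 0, 0, 0, 3, 8]])

```text
t: 17.18
eef_pos: [0.5431, 0.1755, 0.0957]
tool_rot: [-0.0, 0.11, 0.994, -0.0]
contact_force: [-1.3, 0.9, -2.7]
gripper_width: 0.176
grasp_force: 50.8
```

>>> jog_arm(motion=[[0, 0, 0, 0, 0, 1, 8], [0, 0, 0, 0, 0, 2, 8], [0, 0, 0, 0, 0, 3, 8], [0, 0, 0, 0, 0, 3, 8]])

```text
t: 17.68
eef_pos: [0.5432, 0.1755, 0.0927]
tool_rot: [-0.0, 0.11, 0.994, -0.0]
contact_force: [-2.5, 1.4, -2.2]
gripper_width: 0.181
grasp_force: 50.9
```

>>> jog_arm(motion=[[0, 0, 0, 0, 0, 1, 8], [0, 0, 0, 0, 0, 2, 8], [0, 0, 0, 0, 0, 2, 8]])

```text
t: 18.05
eef_pos: [0.5433, 0.1755, 0.0911]
tool_rot: [-0.0, 0.11, 0.994, 0.0]
contact_force: [-3.5, 0.2, 2.2]
gripper_width: 0.176
grasp_force: 51.3
```

>>> jog_arm(motion=[[0, 0, 0, 0, 0, 1, 8], [0, 0, 0, 0, 0, 2, 8], [0, 0, 0, 0, 0, 2, 8]])

```text
t: 18.42
eef_pos: [0.5437, 0.1757, 0.0907]
tool_rot: [0.0, 0.11, 0.994, 0.001]
contact_force: [-8.7, -1.6, 17.0]
gripper_width: 0.182
grasp_force: 53.4
```

```bash
python3 look.py w8 ubolt_grip ubolt_tips mark plate|head -14
python3 - <<'E'
from h import *
o=bot.get_obs();print(o['contact_force'],o['torque'],o["eef_pos"])
# grip block extents in side view near tube: project expected grip bottoms for home / shoe-entry
s=bot.read_camera("side")
for z in(.137,.150,.160):
    for dz in(-.021,0,.021):
        c=np.linalg.inv(s["T"])@np.r_[.5435,.1757,z+dz,1];u=s["camera_matrix"]@c[:3]/c[2];print(z,dz,np.round(u[:2],1))
for col in(268,271,274): print(col,cv2.cvtColor(s["pixels"],cv2.COLOR_RGB2GRAY)[225:300,col])
E
```

```text
ubolt_grip wrist [280.  284.7] 0.68
ubolt_grip side [272.5 265.8] 0.59
ubolt_grip top [159.9 219.1] 0.56
ubolt_grip [0.5409 0.1795 0.1412] [np.float64(0.005487076801631486), np.float64(0.0038430179286844685), np.float64(0.00559642004986712)]
ubolt_tips side [267.5 307.6] 0.69
ubolt_tips top [172.5 221.5] 0.54
ubolt_tips [0.5459 0.1788 0.0525] [np.float64(0.004544042848534098), np.float64(0.0045440428485341135)]
mark wrist [277.2 257.3] 0.91
mark top [170.2 216.6] 0.69
mark [0.5462 0.1717 0.1053] [np.float64(0.0009039179828089032), np.float64(0.0009039179828087875)]
plate wrist [277.2 232.8] 0.93
plate side [274.1 293.2] 0.59
plate top [173.5 218.3] 0.85
plate [0.5433 0.1715 0.0776] [np.float64(0.0014606619014092919), np.float64(0.0017533552810328052), np.float64(0.002284005578502168)]
[-8.06569106 -2.69579167 16.85730879] [-0.19442099  2.15904633  0.00503171] [0.54362661 0.17564901 0.0906847 ]
0.137 -0.021 [272.9 275.8]
0.137 0 [273.2 264.8]
0.137 0.021 [273.5 253.4]
0.15 -0.021 [273.1 269. ]
0.15 0 [273.4 257.8]
0.15 0.021 [273.7 246.2]
0.16 -0.021 [273.2 263.7]
0.16 0 [273.5 252.3]
[... 255 characters left out ...]
01 102 102 114 156 180 187 184 183 187 182 184 183 184 186 189 189
 188 190 184]
271 [ 43  45  41  45  44  45  41  44  46  46  42  43  46  46  47  50  53  74
  82  74  53  58  65  65  68  63  64  70  66  69  72  63  69  68  67  70
  66  66  72  69  71  66  69  64  63  63  66  60  71  95  82  62  64  65
  84 102 101 104 130 186 184 188 185 187 186 185 182 188 187 186 182 182
 176 171 168]
274 [ 42  46  35  46  40  37  45  44  47  41  48  44  48  57  51  49  51  52
  57  59  56  59  63  63  62  67  63  68  68  68  71  87  92  94  89  99
  98  98 103 103 104 108 101 100 103 107 104 109 115 119 109  66  60  65
  69  89 102 121 162 189 185 187 188 187 187 182 179 181 173 168 160 159
 157 156 146]
```

Vision puts the grip at about the home height: block bottom at side row 279, where home predicts about 277. There is a sideways force, so I'm relieving it by 1 mm toward −x and checking the push again.

>>> jog_arm(motion=[[0, 0, 0, 1, 0, -0.5, 8], [0, 0, 0, 1, 0, -0.5, 8], [0, 0, 0, 1, 0, -0.5, 8]])

```text
t: 19.6
eef_pos: [0.5435, 0.1756, 0.0908]
tool_rot: [0.001, 0.11, 0.994, 0.0]
contact_force: [-4.4, -0.9, 10.2]
gripper_width: 0.179
grasp_force: 52.4
```

>>> jog_arm(motion=[[0, 0, 0, 0.5, 0, 0.5, 8], [0, 0, 0, 0.5, 0, 1, 8], [0, 0, 0, 0.5, 0, 1, 8]])

```text
t: 19.98
eef_pos: [0.5436, 0.1757, 0.0907]
tool_rot: [0.001, 0.111, 0.994, 0.001]
contact_force: [-5.7, -2.2, 16.9]
gripper_width: 0.178
grasp_force: 53.5
```

>>> jog_arm(motion=[[0, 0, 0, 0.5, 0, 0.7, 8], [0, 0, 0, 0.5, 0, 1.3, 8], [0, 0, 0, 0.5, 0, 1.3, 8]])

```text
t: 20.35
eef_pos: [0.5437, 0.1757, 0.0906]
tool_rot: [0.002, 0.111, 0.994, 0.001]
contact_force: [-8.0, -2.9, 26.4]
gripper_width: 0.176
grasp_force: 54.8
```

Run:
```python
from h import *
o=bot.get_obs();print(o['contact_force'],o['torque'],o["eef_pos"],o["tool_rot"])
for i in range(3):
    o=bot.get_obs();P=[(q,q["T"]) for q in(bot.read_camera("side"),bot.read_camera("top"))]
    p=bot.read_camera("wrist");P.append((p,wT(o,p)))
    for n in("ubolt_grip","ubolt_tips"):
        rs=[ray(q,t[0]["xy"],T) for q,T in P for t in[bot.tip_of(n,q)] if t]
        if len(rs)>1: print(n,tri(rs)[0])
```

```text
[-8.02295546 -2.85453036 26.4344502 ] [-0.68990535  2.21331071 -0.03181302] [0.54368542 0.17570559 0.09058834] [0.00180644 0.11073658 0.99384759 0.00105323]
ubolt_grip [0.54323776 0.17713179 0.13763393]
ubolt_tips [0.54729673 0.17579951 0.05033487]
ubolt_grip [0.54400652 0.17602234 0.13674686]
ubolt_tips [0.54332836 0.17583802 0.05335958]
ubolt_grip [0.54354059 0.17649643 0.13998481]
ubolt_tips [0.54052163 0.17882721 0.05329649]
```

The stop is hard: 26 N with no further travel. The grip is at z ≈ 0.138, tips at ≈ 0.053, so the U-bolt is home. I'm relaxing the push, opening, and going straight up.

>>> jog_arm(motion=[[0, 0, 0, 0, 0, -2, 8], [0, 0, 0, 0, 0, -3, 8], [0, 0, 0, 0, 0, -3, 25], [0, 0, 0, 0, 0, -3, 45], [0, 0, 0, 0, 0, -3, 45], [0, 0, 0, 0, 0, -3, 45], [0, 0, 0, 0, 0, -3, 45]])

```text
t: 22.58
eef_pos: [0.5414, 0.176, 0.0901]
tool_rot: [-0.0, 0.11, 0.994, -0.0]
contact_force: [0.5, -0.1, -0.4]
gripper_width: 0.529
grasp_force: 0.0
```

>>> jog_arm(motion=[[0, 0, 0, 0, 0, -10, 45], [0, 0, 0, 0, 0, -30, 45], [0, 0, 0, 0, 0, -60, 45], [0, 0, 0, 0, 0, -100, 45], [0, 0, 0, 0, 0, -130, 45], [0, 0, 0, 0, 0, -130, 45], [0, 0, 0, 0, 0, -130, 45]])

```text
t: 23.45
eef_pos: [0.541, 0.176, 0.22]
tool_rot: [-0.0, 0.11, 0.994, -0.0]
contact_force: [0.2, 0.1, -0.0]
gripper_width: 0.53
grasp_force: 0.0
```

Run:
```python
from h import *
for i in range(3):
    o=bot.get_obs();P=[(q,q["T"]) for q in(bot.read_camera("side"),bot.read_camera("top"))]
    p=bot.read_camera("wrist");P.append((p,wT(o,p)))
    for n in("ubolt_grip","ubolt_tips","mark"):
        tt=[(T,q,t[0]) for q,T in P for t in[bot.tip_of(n,q)] if t and t[0]["score"]>.4]
        if len(tt)>1: print(n,*tri([ray(q,t["xy"],T) for T,q,t in tt]))
print(o["eef_pos"],o["contact_force"])
```

```text
ubolt_grip [0.54661132 0.17930838 0.13484745] [np.float64(0.0014081949857634019), np.float64(0.003065114866648972), np.float64(0.001685698948212047)]
ubolt_tips [0.54409584 0.17658588 0.05415109] [np.float64(6.165750062392565e-05), np.float64(6.165750062385202e-05)]
mark [0.5444133  0.17196853 0.10945527] [np.float64(0.004050485256436273), np.float64(0.002444688700654102), np.float64(0.0016808329779185646)]
ubolt_grip [0.54334431 0.18157042 0.13702751] [np.float64(0.001263166468702563), np.float64(0.0038963293547963317), np.float64(0.0032959112111784978)]
ubolt_tips [0.54530729 0.17491774 0.05415031] [np.float64(0.00016494508600884813), np.float64(0.0001649450860088232)]
mark [0.54478232 0.17131586 0.1099379 ] [np.float64(0.0024113002469959254), np.float64(0.0012903740035449653), np.float64(0.0020398888084834383)]
ubolt_grip [0.54565352 0.18025503 0.13160598] [np.float64(0.0006687981019504065), np.float64(0.0019216922108005916), np.float64(0.0024965017919969957)]
ubolt_tips [0.54021411 0.17244918 0.05552935] [np.float64(0.001699259077937553), np.float64(0.005791730084220015), np.float64(0.006082094630276409)]
mark [0.53911638 0.15461115 0.09816683] [np.float64(0.004376478466584789), np.float64(0.004376478466585061)]
[0.54142842 0.17602024 0.22020003] [ 0.36321123 -0.486541    0.34305745]
```

The U-bolt stayed in place: grip about 25 mm above the mark, upright and released, with the gripper clear.

```bash
python3 -c "
from h import *
print(bot.hand_in())"
```

```text
the job is handed in; nothing more can be done
None
```

The U-bolt is through both bracket holes with its bow home on the tube. It is released with the gripper clear, and the job is handed in; no verdict came back, so I judged this from force (stopped hard at about 26 N, under the 60 N limit) and camera measurements.

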